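Dry-fit two round stone inlays by sliding them into their counterbores

ROBOT

A 6-joint arm with a two-finger parallel gripper is mounted at the origin on a cart in front of the work surface, level with it; the furniture and walls round the work are solid. World frame = base frame: x ahead of the robot, y to its left, z up, the work surface at z = 0. Lengths are in m, angles in rad, forces in N, time in s.
With the tool pointing down it reaches from about 0.4 to 0.825 m from the base axis. Payload 7 kg.
Tool frame: the origin (TCP) lies midway between the tips of the shut fingers; the grasp point (between the pads) lies 19 mm behind it; z points along the fingers, y is the line along which they close (so a half turn about z gives the same grasp; the last joint's range is limited). The gripper opens to 88 mm and grips with 3 to 60 N. Pads are 19 mm wide; open, the fingers measure 130 mm over their backs; the gripper's body (78 mm by 193 mm) begins 47 mm behind the grasp point.
Start: joints at [-0.849, 0.359, 0.012, 0, -1.224, -0.288], TCP at [0.284, -0.612, 0.227] pointing down, gripper open.
Joint ranges: [-3.07, 3.07], [-1.43, 2.12], [-1.02, 1.25], [-3.03, 1.67], [-3.05, -0], [-3.03, 3.03]. Speed limits (rad/s): [2.39, 2.39, 3.01, 3.14, 3.14, 3.14].

INTERFACE

Orientations are given as [roll, pitch, yaw] about the fixed x, y, z axes, in that order (R = Rz(yaw) Ry(pitch) Rx(roll)).
In Python, from station import monitor, viewer, arm gives the robot as it stands.
- The arm moves only by the tool move_arm, never from a script. Its argument "deltas" is a list that holds one entry, the list of rows, each a list of 7 numbers: the turn, a rotation vector about the tool's x, y, z in degrees, then the shift along the tool's x, y, z in m, then the finger opening in m, from 0 to 0.0876. A call has 1 to 12 rows; each row is the pose to reach, as a shift and turn from the pose commanded when the call began, along the tool's axes at that moment; what a row does not reach only later rows make up. A row lasts 1/12 s, in which the tool goes at most 41.7 mm and 7.16 degrees, less where a joint would pass 70% of its speed; a pose out of reach is approached as far as the arm can. A call with a gripper value outside its range is refused whole. The fingers move at their own pace and stop on an object; "force" is the grip in N (left out, the last holds). Time passes only in rows, so rows that repeat a pose let the fingers close. It gives the time, the measured TCP pose, the force and the opening at its end, in the units of the state.
- monitor.get_state(): the state, without advancing time (a new reading comes with each control period).
- viewer.grab_frame(name): name is "side" or "top"; returns a dict with "frame" (384x512x3 uint8, blue, green, red), "vfov" (degrees; the focal length in pixels is half the picture's height over the tangent of half this angle, whatever the lens; pixels are square), "cx", "cy" (the principal point, pixels), "xyz" and "orientation" of the camera in the world. Camera axes: x right, y down, z forward; pixel columns grow to the right and rows downward; lengths in m; the calibration is good to about 2 mm. A picture is of the moment at which its call begins. There is no depth.
- arm.job_done(): hands the job in, once; it reports no verdict.
The state is a dict: "t": time; "q": joint angles; "qd": joint speeds; "joint_efforts": joint torques, N m; "eef_pos": TCP position; "ee_rot": TCP orientation; "force": force on the tool from outside, world axes, zero at the start; "moment": the same for the moment, N m; "width": finger opening in m.
Only numpy, scipy, OpenCV 4.12 (cv2) and the standard library are available. Lean on these libraries where they do the work, as an engineer would, in place of code of your own. Each camera call takes 0.05 s, during which the arm holds its last target. There are 200 camera calls.

TASK

Dry-fit the two round stone inlays in the panel: with the fingertips, slide each disc across the panel's face until it drops into the round recess of its own size and lies flat and fully home there, pressing it down gently if it hangs on the rim. The small disc must not drop into the large recess, so where its way leads across, fill that recess with the large disc first and slide over it, or go round. Slide the discs, do not lift them, because their sharp polished edges chip, and leave the tin, the tube, the caliper and the spanner around the panel where they are.

Things in the scene. Friction and masses are not known exactly. Their poses are not given: they have to be found in the camera images.
- panel: Dark polished stone panel, 170 (x) by 400 (y) by 20 mm, fixed level on two timber battens that run along x at y = -130 and +130 mm and stand out 20 mm past the long edges; its face is 40 mm above the bench. Two round recesses with pale flat floors lie on its long centre line. Origin: on the bench below its centre; x across it away from the robot, y along it to the left, z up
- large_recess (a point): Centre of the floor of the large recess: 79 mm diameter, 8 mm deep, with a 20 mm knock-out hole in the middle; the floor is 8 mm below the panel's face (32 mm above the bench). On the panel's centre line, 52 mm from its middle. Axes as the panel's
- small_recess (a point): Centre of the floor of the small recess: 57 mm diameter, 8 mm deep, with a 20 mm knock-out hole in the middle; the floor is 8 mm below the panel's face. On the panel's centre line, 62 mm from its middle to the other side. Axes as the panel's
- large_disc: Loose pale stone disc of 76 mm diameter, 8 mm thick, about 100 g, lying flat on the panel's face near one end. Origin: centre of its underside; z up along its axis. It starts at either end, beside the large recess or beyond the small one, and slides over the small recess without dropping in
- small_disc: Loose pale stone disc of 54 mm diameter, 8 mm thick, about 50 g, lying flat on the panel's face near the other end. Once in the large recess it cannot be slid out again. Origin: centre of its underside; z up along its axis
- mastic_tin: Bystander: closed round tin, 75 mm diameter, 88 mm high, standing on the bench behind the panel. Origin: centre of its underside
- hardener_tube: Bystander: small white tube, 33 x 102 x 20 mm, lying on the bench behind the panel. Origin: centre of its underside; y along it
- caliper: Bystander: steel vernier caliper, 69 x 200 x 13 mm, lying on the bench left of the panel. Origin: centre of its underside; y along it
- pin_spanner: Bystander: flat two-pin spanner, 44 x 143 x 12 mm, lying on the bench right of the panel. Origin: centre of its underside; y along it
Things that resemble listed ones, but are neither listed nor needed, are in the scene too. What is shaped like the small_disc but orange or red is not meant.

How it is judged:
By the outcome, as a careful person would: the job done as asked, in the order asked, and still so for the second after the job is handed in, with the robot touching nothing.
It also fails if it takes over 64 s, if anything falls off the work surface, if the arm or the gripper's body presses on something with over 40 N, if the wrist force passes 120 N, or if a joint passes its speed limit or range.

## Working session

There is one attempt and no reset: what is moved stays moved. The work goes in short steps, Python scripts to look and compute and a tool call to move; the robot and the scene stay as the last step left them, time stands still between calls to the robot, and variables do not carry over. Pictures are saved under pics/ and viewed, on a budget of 10 in all, crops included, one or two more only if the job needs it, and the job is handed in when it is done.

Besides the shell and the picture viewer there is one more tool, called after "Call:" by a JSON object that holds its "api" and its "payload", one argument or row to a line. move_arm: Moves the arm, as the interface text tells. Its arguments: {"type":"object","properties":{"deltas":{"type":"array","items":{"type":"array","items":{"type":"array","items":{"type":"number"}}}},"force":{"type":"number"}},"required":["deltas"]}

```bash
mkdir -p pics
cat > h.py <<'E'
import numpy as np, cv2
from station import monitor, viewer, arm
from scipy.spatial.transform import Rotation as R
def grab(n):
    return viewer.grab_frame(n)
def rot(o):
    o=np.array(o,float)
    return R.from_euler('xyz',o).as_matrix() if o.shape==(3,) else (R.from_quat(o).as_matrix() if o.shape==(4,) else o)
def f(d): return d["frame"].shape[0]/2/np.tan(np.radians(d["vfov"])/2)
def ray(d,u,v,z):
    r=rot(d["orientation"])@np.array([(u-d["cx"])/f(d),(v-d["cy"])/f(d),1]); p=np.array(d["xyz"]); return p+r*(z-p[2])/r[2]
def proj(d,p):
    c=rot(d["orientation"]).T@(np.array(p)-d["xyz"]); return c[:2]/c[2]*f(d)+[d["cx"],d["cy"]]
E
python3 - <<'E'
from h import *
for n in("top","side"):
    d=grab(n); cv2.imwrite(f"pics/{n}0.png",d["frame"]); print(n,{k:d[k] for k in d if k!="frame"})
print(monitor.get_state())
E
```

```text
top {'vfov': 53.7601676966862, 'cx': 253.8197435860132, 'cy': 192.7588194306459, 'xyz': array([4.48120365e-01, 7.87103719e-04, 1.24995394e+00]), 'orientation': array([-2.98871109e+00, -2.93715002e-03, -1.55130712e+00])}
side {'vfov': 44.2249868076611, 'cx': 252.54598849354667, 'cy': 185.4926487938007, 'xyz': array([-0.02394894,  1.19286306,  0.8845407 ]), 'orientation': array([-2.11772075,  0.01854911, -2.65214856])}
{'t': 0.1, 'q': array([-8.48893444e-01,  3.59347057e-01,  1.11687152e-02, -3.25865558e-04,
       -1.22407406e+00, -2.88120328e-01]), 'qd': array([-0.00118862, -0.00288202,  0.00071812,  0.0008169 , -0.00035636,
       -0.00023344]), 'joint_efforts': array([-1.77980011e-03, -5.84163022e+01,  2.93750113e+01,  7.01537043e+00,
        1.02101124e-02, -2.93315554e-05]), 'eef_pos': array([ 0.28352678, -0.61210115,  0.22570061]), 'ee_rot': array([ 3.14010954e+00, -1.20063087e-04, -2.70792097e+00]), 'force': array([-0.06756131,  0.58172752,  0.35555844]), 'moment': array([ 0.02233395,  0.03422428, -0.02761077]), 'width': 0.08731907012463126}
```

View pics/top0.png

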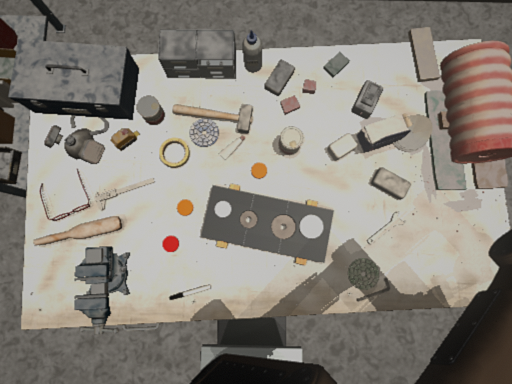

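View pics/side0.png

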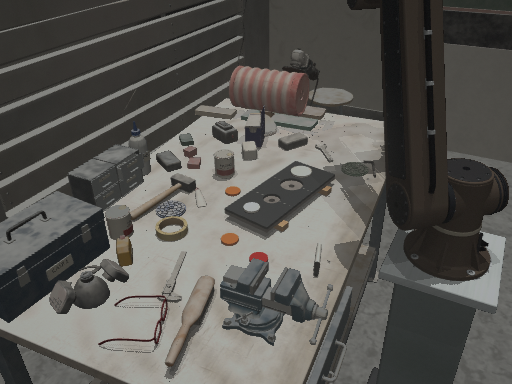

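The top view shows the panel at about (268,224). The small pale disc is at (223,209), the small recess at (249,219), the large recess at (284,227) and the large pale disc at (312,227). Things that could be taken for the small disc are orange (185,208), orange (259,170) and red (171,244), all on the bench. The pale disc on the panel is the one I want. Each disc lies beside its own recess.

```bash
cat >> h.py <<'E'
def measure(d,box):
    """circles: bright discs on top (z=.048); panel dark poly"""
    x0,y0,x1,y1=box; im=d["frame"]; g=cv2.cvtColor(im,cv2.COLOR_BGR2GRAY)
    return g[y0:y1,x0:x1]
def blobs(mask,off,d,z,amin):
    out=[]
    for c in cv2.findContours(mask,cv2.RETR_LIST,cv2.CHAIN_APPROX_NONE)[0]:
        if cv2.contourArea(c)<amin: continue
        p=c[:,0,:]+np.array(off); w=np.array([ray(d,*q,z)[:2] for q in p],np.float32)
        e=cv2.fitEllipse(w); out.append((np.round(e[0],4),np.round(e[1],4),np.round(p.mean(0),1)))
    return out
E
python3 - <<'E'
from h import *
d=grab("top"); im=d["frame"]; print(f(d))
cv2.imwrite("pics/crop.png",cv2.resize(im[175:275,190:345],None,fx=5,fy=5,interpolation=cv2.INTER_CUBIC))
x0,y0,x1,y1=190,175,345,275
g=cv2.cvtColor(im,cv2.COLOR_BGR2GRAY)[y0:y1,x0:x1]
# panel region = dark, filled
dark=(g<95).astype(np.uint8)
n,l,s,c=cv2.connectedComponentsWithStats(dark); k=1+np.argmax(s[1:,4])
cn=max(cv2.findContours((l==k).astype(np.uint8),0,1)[0],key=cv2.contourArea)
w=np.array([ray(d,*(q[0]+[x0,y0]),.04)[:2] for q in cn],np.float32)
print("panel",cv2.minAreaRect(w), cv2.boxPoints(cv2.minAreaRect(cn))+[x0,y0])
fill=cv2.drawContours(np.zeros_like(dark),[cn],-1,1,-1)
for th,z,nm in((150,.048,"disc"),(95,.04,"recess")):
    print(nm); 
    for b in blobs(((g>th)&(fill>0)).astype(np.uint8),(x0,y0),d,z,40): print(b)
E
```

```text
378.7789388355166
panel ((0.534437894821167, -0.04250594973564148), (0.396451860666275, 0.19102831184864044), 79.2251968383789) [[199.83707809 239.03932953]
 [213.32021713 180.61236095]
 [335.35955811 208.77528381]
 [321.87641907 267.20225525]]
disc
(array([0.5805, 0.0999]), array([0.0493, 0.0497]), array([222.5, 208.5]))
recess
(array([0.5493, 0.0173]), array([0.0513, 0.0538]), array([248.2, 218.9]))
(array([0.5811, 0.1002]), array([0.0546, 0.0557]), array([222.5, 208.6]))
```

View pics/crop.png

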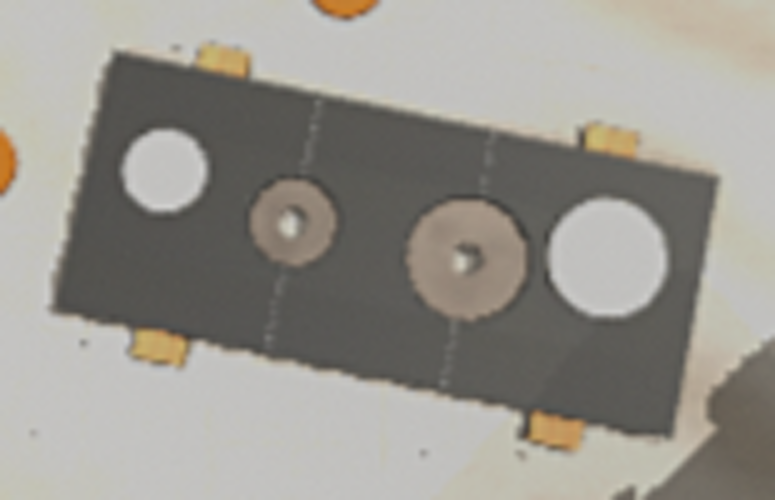

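The crop confirms it: two pale discs on the panel, each beside its own brownish recess with a knock-out hole, and the orange ones on the bench. Next I fit the circles accurately.

```bash
cat >> h.py <<'E'
def fitc(d,mask,z):
    """circle of given 0/1 mask: world centre via convex hull ellipse fit"""
    c=max(cv2.findContours(mask,0,cv2.CHAIN_APPROX_NONE)[0],key=cv2.contourArea)
    p=cv2.convexHull(c)[:,0,:]
    w=np.array([ray(d,*q,z)[:2] for q in c[:,0,:]],np.float32); e=cv2.fitEllipse(w)
    return np.array(e[0]),np.array(e[1])
def near(mask,u,v,r):
    m=np.zeros_like(mask); cv2.circle(m,(int(u),int(v)),r,1,-1); return mask*m
E
python3 - <<'E'
from h import *
d=grab("top"); im=d["frame"]; g=cv2.cvtColor(im,cv2.COLOR_BGR2GRAY)
for n,(u,v) in dict(sd=(223,209),sr=(248,219),lr=(283,227),ld=(311,226)).items(): print(n,im[v+5,u+5])
br=(g>150).astype(np.uint8); mid=(g>95).astype(np.uint8)
P={}
for n,m,u,v,r,z in(("sd",br,223,209,13,.048),("ld",br,312,227,15,.048),("sr",mid,248,219,11,.04),("lr",mid,283,227,13,.04)):
    c,a=fitc(d,near(m,u,v,r),z); P[n]=c; print(n,c.round(4),a.round(4))
ax=P["sr"]-P["lr"]; print("recess dist",np.linalg.norm(ax),"panel y dir deg",np.degrees(np.arctan2(ax[1],ax[0])))
for a,b in(("ld","lr"),("sd","sr")):
    v=P[b]-P[a]; print(a,np.linalg.norm(v).round(4),np.degrees(np.arctan2(v[1],v[0])).round(1))
E
```

```text
sd [176 181 183]
sr [119 132 146]
lr [124 138 152]
ld [190 192 193]
sd [0.5805 0.0999] [0.0493 0.0497]
ld [ 0.5304 -0.1824] [0.0713 0.0725]
sr [0.5493 0.0173] [0.0513 0.0538]
lr [ 0.5273 -0.0933] [0.0743 0.0763]
recess dist 0.11277976436332675 panel y dir deg 78.76689832903776
ld 0.0892 92.0
sd 0.0883 -110.7
```

```bash
cat >> h.py <<'E'
def go(x,y,z,ydir=None):
    s=monitor.get_state(); M=rot(s["ee_rot"]); p=np.array(s["eef_pos"])
    sh=M.T@(np.array([x,y,z])-p)
    t=np.degrees(np.arctan2(M[1,1],M[0,1])); tn=0
    if ydir is not None:
        tn=-(((ydir-t)+90)%180-90)
    print("t",s["t"],"pos",p.round(4),"rpy",np.degrees(s["ee_rot"]).round(2),"F",s["force"].round(2),"w",round(s["width"],4))
    print("shift",sh.round(4),"turn z",round(tn,2))
E
python3 -c "
from h import *
go(.5304,-.1824,.10,92)"
```

```text
t 0.2 pos [ 0.2836 -0.6122  0.226 ] rpy [ 1.7994e+02 -1.0000e-02 -1.5515e+02] F [ 0.74 -0.39  0.39] w 0.0872
shift [-0.4046  0.2862  0.1262] turn z 22.85
```

Call:
{"api": "move_arm", "payload": {
  "deltas": [
    [[0,0,2,-0.033,0.024,0,0.0876],[0,0,4,-0.067,0.048,0,0.0876],[0,0,6,-0.101,0.072,0.01,0.0876],[0,0,8,-0.135,0.095,0.02,0.0876],[0,0,10,-0.169,0.119,0.03,0.0876],[0,0,12,-0.202,0.143,0.04,0.0876],[0,0,14,-0.236,0.167,0.05,0.0876],[0,0,16,-0.27,0.191,0.06,0.0876],[0,0,18,-0.304,0.215,0.07,0.0876],[0,0,20,-0.337,0.238,0.08,0.0876],[0,0,22,-0.371,0.262,0.08,0.0876],[0,0,22.85,-0.4046,0.2862,0.08,0.0876]]
  ],
  "force": 3
}}

```text
t: 1.2
eef_pos: [0.5277, -0.1859, 0.1458]
ee_rot: [3.141, -0.001, -3.109]
force: [1.1, 0.1, 0.9]
width: 0.0876
```

```bash
python3 -c "
from h import *
go(.5304,-.1824,.060,92)"
```

```text
t 1.2 pos [ 0.5277 -0.1859  0.1458] rpy [ 1.7999e+02 -8.0000e-02 -1.7812e+02] F [1.08 0.09 0.87] w 0.0876
shift [-0.0029  0.0034  0.0858] turn z -0.12
```

Call:
{"api": "move_arm", "payload": {
  "deltas": [
    [[0,0,0,0,0,0.03,0.0876],[0,0,0,0,0,0.055,0.0876],[0,0,0,0,0,0.075,0.0876],[0,0,0,0,0,0.082,0.0876],[0,0,0,0,0,0.086,0.0876],[0,0,0,0,0,0.086,0.0876],[0,0,0,0,0,0.086,0.0876]]
  ]
}}

```text
t: 1.78
eef_pos: [0.5283, -0.1882, 0.0615]
ee_rot: [-3.141, 0.001, -3.107]
force: [0.4, 0.7, -0.4]
width: 0.088
```

```bash
python3 -c "
from h import *
go(.5304,-.1824,.042,92)
a=grab('top');b=grab('side')
a=cv2.resize(a['frame'][175:275,220:345],None,fx=4,fy=4);b=cv2.resize(b['frame'][130:250,220:350],None,fx=3,fy=3)
h=max(a.shape[0],b.shape[0]);pad=lambda i:cv2.copyMakeBorder(i,0,h-i.shape[0],0,0,0)
o=np.hstack([pad(a),pad(b)]); print(o.shape); cv2.imwrite('pics/a1.png',o[:, :800])"
```

```text
t 1.7833 pos [ 0.5283 -0.1882  0.0615] rpy [-1.7998e+02  7.0000e-02 -1.7801e+02] F [ 0.38  0.71 -0.39] w 0.088
shift [-0.0023  0.0057  0.0195] turn z -0.01
(400, 890, 3)
```

View pics/a1.png

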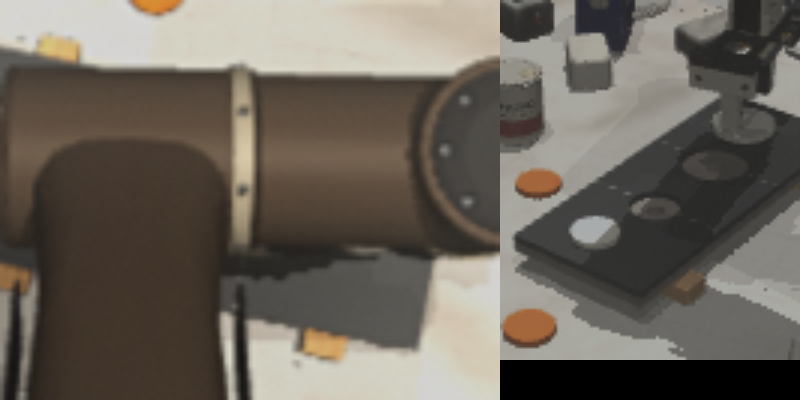

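Top is blocked by the arm. The side view shows the fingers over the large disc at (745,125), the small disc at (595,232) and both recesses empty. I correct the 6 mm lag, then go down.

Call:
{"api": "move_arm", "payload": {
  "deltas": [
    [[0,0,0,-0.0023,0.0057,0.003,0.0876],[0,0,0,-0.0023,0.0057,0.006,0.0876],[0,0,0,-0.0023,0.0057,0.008,0.0876],[0,0,0,-0.0023,0.0057,0.008,0.0876]]
  ]
}}

```text
t: 2.22
eef_pos: [0.5294, -0.1819, 0.0522]
ee_rot: [3.141, -0.001, -3.106]
force: [0.3, -0.0, 0.9]
width: 0.0878
```

```bash
python3 -c "
from h import *
go(.5304,-.1824,.0425,92)
b=grab('side'); im=b['frame'].copy()
# re-measure large disc rim in side view: bright mask
for n,p in dict(c=(.5304,-.1824,.048),t1=(.5304,-.1824+.044,.053),t2=(.5304,-.1824-.044,.053),sr=(.5493,.0173,.04),lr=(.5273,-.0933,.04)).items():
    q=proj(b,p); print(n,q.round(1)); cv2.circle(im,tuple(int(x*1) for x in q.round()),0,(0,0,255),-1)
cv2.imwrite('pics/a2.png',cv2.resize(im[140:230,250:350],None,fx=6,fy=6,interpolation=cv2.INTER_NEAREST))"
```

```text
t 2.2167 pos [ 0.5294 -0.1819  0.0522] rpy [ 1.7999e+02 -3.0000e-02 -1.7799e+02] F [ 0.3  -0.02  0.93] w 0.0878
shift [-0.001  -0.0005  0.0097] turn z 0.01
c [300.8 170.2]
t1 [295.9 174.5]
t2 [305.6 163.6]
sr [271.5 197.9]
lr [291.4 183.8]
```

View pics/a2.png

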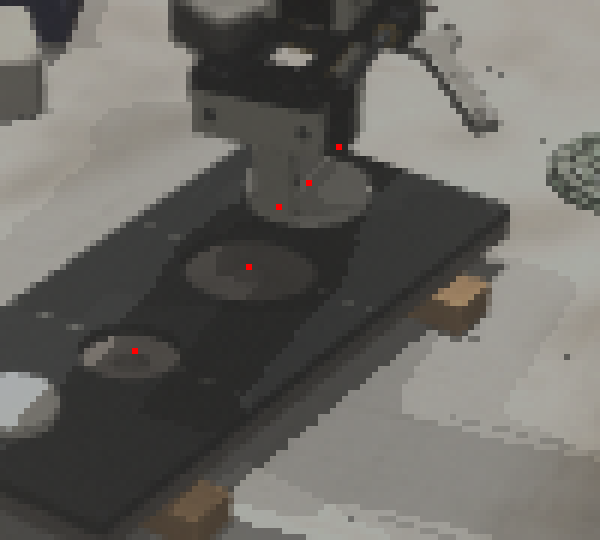

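The disc centre, recess centres and near fingertip (279,207) project where they are seen. I descend and close lightly.

Call:
{"api": "move_arm", "payload": {
  "deltas": [
    [[0,0,0,0,0,0.004,0.0876],[0,0,0,0,0,0.007,0.0876],[0,0,0,0,0,0.0092,0.0876],[0,0,0,0,0,0.0092,0.0876],[0,0,0,0,0,0.0092,0.074],[0,0,0,0,0,0.0092,0.074],[0,0,0,0,0,0.0092,0.074],[0,0,0,0,0,0.0092,0.074],[0,0,0,0,0,0.0092,0.074]]
  ],
  "force": 3
}}

```text
t: 3.02
eef_pos: [0.5298, -0.1821, 0.0435]
ee_rot: [3.142, 0.0, -3.107]
force: [0.4, -0.9, 0.4]
width: 0.0757
```

```bash
python3 -c "
from h import *
go(.5273,-.0933,.0425,92)"
```

```text
t 3.0167 pos [ 0.5298 -0.1821  0.0435] rpy [ 1.80e+02  1.00e-02 -1.78e+02] F [ 0.36 -0.92  0.38] w 0.0757
shift [-0.0006  0.0888  0.001 ] turn z 0.0
```

Call:
{"api": "move_arm", "payload": {
  "deltas": [
    [[0,0,0,0,0.006,0,0.074],[0,0,0,0,0.016,0,0.074],[0,0,0,0,0.028,0,0.074],[0,0,0,0,0.04,0,0.074],[0,0,0,0,0.052,0,0.074],[0,0,0,0,0.064,0,0.074],[0,0,0,0,0.075,0,0.074],[0,0,0,0,0.083,0,0.074],[0,0,0,0,0.0875,0,0.074],[0,0,0,0,0.0885,0,0.074],[0,0,0,0,0.0885,0,0.074],[0,0,0,0,0.0885,0,0.074]]
  ]
}}

```text
t: 4.02
eef_pos: [0.5265, -0.0937, 0.0433]
ee_rot: [3.142, -0.0, -3.107]
force: [0.4, 0.6, -1.0]
width: 0.0761
```

Call:
{"api": "move_arm", "payload": {
  "deltas": [
    [[0,0,0,0,0,0,0.079],[0,0,0,0,0,0,0.079],[0,0,0,0,0,0,0.079]]
  ]
}}

```text
t: 4.27
eef_pos: [0.5267, -0.094, 0.0434]
ee_rot: [-3.142, 0.0, -3.107]
force: [0.4, -0.2, -0.3]
width: 0.079
```

```bash
python3 -c "
from h import *
go(.5273,-.0933,.0425,92)
b=grab('side'); im=b['frame']
print(proj(b,(.5273,-.0933,.04)))
cv2.imwrite('pics/a3.png',cv2.resize(im[140:240,230:350],None,fx=6,fy=6,interpolation=cv2.INTER_NEAREST))"
```

```text
t 4.2667 pos [ 0.5267 -0.094   0.0434] rpy [-1.8000e+02  1.0000e-02 -1.7803e+02] F [ 0.38 -0.24 -0.3 ] w 0.079
shift [-0.0006  0.0007  0.0009] turn z -0.03
[291.35651437 183.81453973]
```

View pics/a3.png

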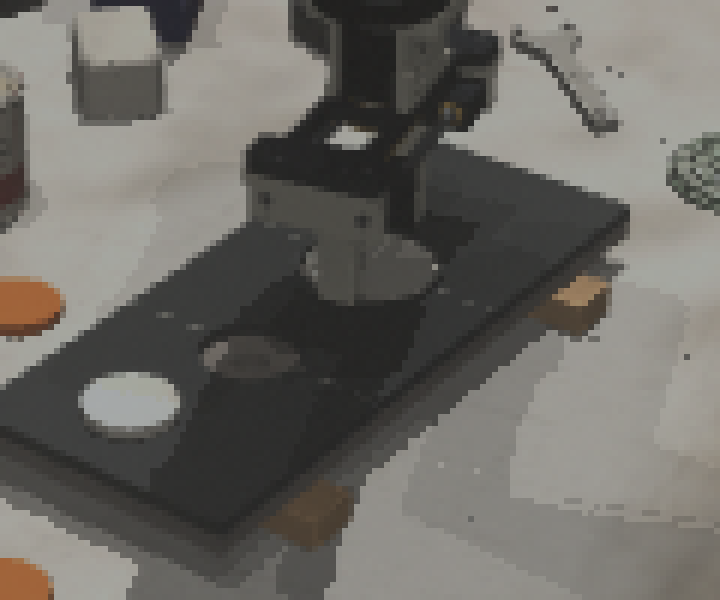

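The large disc appears at (370,267), with no raised edge visible. I check by shutting the fingers above it and feeling down.

Call:
{"api": "move_arm", "payload": {
  "deltas": [
    [[0,0,0,0,0,-0.006,0.079],[0,0,0,0,0,-0.012,0.079],[0,0,0,0,0,-0.012,0.04],[0,0,0,0,0,-0.012,0],[0,0,0,0,0,-0.012,0],[0,0,0,0,0,-0.012,0],[0,0,0,0,0,-0.012,0],[0,0,0,0,0,-0.012,0],[0,0,0,0,0,-0.009,0],[0,0,0,0,0,-0.005,0],[0,0,0,0,0,-0.001,0],[0,0,0,0,0,-0.001,0]]
  ]
}}

```text
t: 5.32
eef_pos: [0.5259, -0.0937, 0.0432]
ee_rot: [-3.142, -0.002, -3.107]
force: [-0.6, 0.1, 0.2]
width: 0.0181
```

```bash
python3 -c "
from h import *
go(.5273,-.0933,.0405,92)"
```

```text
t 5.3167 pos [ 0.5259 -0.0937  0.0432] rpy [-1.8000e+02 -1.0000e-01 -1.7801e+02] F [-0.59  0.1   0.19] w 0.0181
shift [-0.0015  0.0004  0.0027] turn z -0.01
```

No contact at z = 43 mm, so it is not on the face. A gentle press follows.

Call:
{"api": "move_arm", "payload": {
  "deltas": [
    [[0,0,0,0,0,0.001,0],[0,0,0,0,0,0.002,0],[0,0,0,0,0,0.003,0],[0,0,0,0,0,0.0035,0],[0,0,0,0,0,0.0035,0],[0,0,0,0,0,0.0035,0]]
  ]
}}

```text
t: 5.82
eef_pos: [0.5267, -0.0936, 0.041]
ee_rot: [3.142, 0.0, -3.107]
force: [0.6, -0.2, -0.4]
width: 0.0005
```

```bash
python3 -c "
from h import *
go(.5805,.0999,.12,69.3)"
```

```text
t 5.8167 pos [ 0.5267 -0.0936  0.041 ] rpy [ 1.8000e+02  1.0000e-02 -1.7799e+02] F [ 0.64 -0.17 -0.41] w 0.0005
shift [-0.0606  0.1915 -0.079 ] turn z 22.71
```

Call:
{"api": "move_arm", "payload": {
  "deltas": [
    [[0,0,0,0,0,0.001,0],[0,0,0,0,0,0.0015,0],[0,0,0,0,0,0.002,0],[0,0,0,0,0,0.002,0],[0,0,0,0,0,0.002,0]]
  ]
}}

```text
t: 6.23
eef_pos: [0.5268, -0.0936, 0.0403]
ee_rot: [-3.141, 0.001, -3.106]
force: [-4.5, 1.5, 14.7]
width: 0.0002
```

Firm contact at z = 40.3 mm, so the large disc is home, flush with the face. Now the small disc.

Call:
{"api": "move_arm", "payload": {
  "deltas": [
    [[0,0,0,0,0,-0.02,0.03],[0,0,0,0,0,-0.05,0.06],[0,0,0,-0.005,0.02,-0.08,0.08],[0,0,3,-0.015,0.05,-0.08,0.08],[0,0,7,-0.026,0.083,-0.08,0.08],[0,0,11,-0.037,0.116,-0.08,0.08],[0,0,15,-0.047,0.149,-0.08,0.08],[0,0,19,-0.055,0.175,-0.08,0.08],[0,0,22.7,-0.0605,0.191,-0.08,0.08],[0,0,22.7,-0.0605,0.191,-0.08,0.08],[0,0,22.7,-0.0605,0.191,-0.07,0.08],[0,0,22.7,-0.0605,0.191,-0.06,0.08]]
  ]
}}

```text
t: 7.23
eef_pos: [0.5803, 0.0992, 0.0984]
ee_rot: [3.141, 0.0, 2.782]
force: [0.4, -0.4, -0.7]
width: 0.075
```

```bash
python3 -c "
from h import *
go(.5805,.0999,.06,69.3)"
```

```text
t 7.2333 pos [0.5803 0.0992 0.0984] rpy [1.7996e+02 2.0000e-02 1.5937e+02] F [ 0.42 -0.37 -0.74] w 0.075
shift [0.     0.0007 0.0384] turn z 0.07
```

Call:
{"api": "move_arm", "payload": {
  "deltas": [
    [[0,0,0,0,0.0005,0.015,0.08],[0,0,0,0,0.0005,0.03,0.08],[0,0,0,0,0.0005,0.042,0.08],[0,0,0,0,0.0005,0.049,0.08],[0,0,0,0,0.0005,0.052,0.08],[0,0,0,0,0.0005,0.052,0.08],[0,0,0,0,0.0005,0.052,0.08]]
  ]
}}

```text
t: 7.82
eef_pos: [0.5807, 0.0994, 0.047]
ee_rot: [-3.142, 0.0, 2.78]
force: [0.0, -0.7, -0.5]
width: 0.08
```

```bash
python3 -c "
from h import *
go(.5805,.0999,.0435,69.3)"
```

```text
t 7.8167 pos [0.5807 0.0994 0.047 ] rpy [-1.8000e+02  1.0000e-02  1.5929e+02] F [ 0.03 -0.68 -0.49] w 0.08
shift [0.0003 0.0004 0.0035] turn z -0.01
```

Call:
{"api": "move_arm", "payload": {
  "deltas": [
    [[0,0,0,0,0,0.002,0.08],[0,0,0,0,0,0.0035,0.08],[0,0,0,0,0,0.0035,0.07],[0,0,0,0,0,0.0035,0.06],[0,0,0,0,0,0.0035,0.052],[0,0,0,0,0,0.0035,0.052],[0,0,0,0,0,0.0035,0.052],[0,0,0,0,0,0.0035,0.052],[0,0,0,0,0,0.0035,0.052],[0,0,0,0,0,0.0035,0.052]]
  ],
  "force": 3
}}

```text
t: 8.65
eef_pos: [0.5806, 0.0999, 0.0435]
ee_rot: [3.141, 0.0, 2.78]
force: [-0.2, 0.9, 1.0]
width: 0.0534
```

```bash
python3 -c "
from h import *
go(.5493,.0173,.0435,69.3)"
```

```text
t 8.65 pos [0.5806 0.0999 0.0435] rpy [1.7999e+02 1.0000e-02 1.5931e+02] F [-0.22  0.89  0.98] w 0.0534
shift [ 0.0001 -0.0883 -0.    ] turn z 0.01
```

Call:
{"api": "move_arm", "payload": {
  "deltas": [
    [[0,0,0,0,-0.006,0,0.052],[0,0,0,0,-0.016,0,0.052],[0,0,0,0,-0.028,0,0.052],[0,0,0,0,-0.04,0,0.052],[0,0,0,0,-0.052,0,0.052],[0,0,0,0,-0.064,0,0.052],[0,0,0,0,-0.075,0,0.052],[0,0,0,0,-0.083,0,0.052],[0,0,0,0,-0.087,0,0.052],[0,0,0,0,-0.088,0,0.052],[0,0,0,0,-0.088,0,0.052],[0,0,0,0,-0.088,0,0.052]]
  ]
}}

```text
t: 9.65
eef_pos: [0.5495, 0.0176, 0.0432]
ee_rot: [-3.141, -0.0, 2.78]
force: [1.1, -1.2, -0.2]
width: 0.0538
```

Call:
{"api": "move_arm", "payload": {
  "deltas": [
    [[0,0,0,0,0,0,0.057],[0,0,0,0,0,0,0.057],[0,0,0,0,0,0,0.057]]
  ]
}}

```text
t: 9.9
eef_pos: [0.5495, 0.0178, 0.0433]
ee_rot: [-3.141, -0.0, 2.781]
force: [-0.2, 0.0, 0.4]
width: 0.057
```

```bash
python3 -c "
from h import *
go(.5493,.0173,.0435,69.3)
b=grab('side'); im=b['frame']
cv2.imwrite('pics/a4.png',cv2.resize(im[140:240,220:340],None,fx=6,fy=6,interpolation=cv2.INTER_NEAREST))"
```

```text
t 9.9 pos [0.5495 0.0178 0.0433] rpy [-179.99   -0.    159.33] F [-0.18  0.04  0.39] w 0.057
shift [ 0.     -0.0006 -0.0002] turn z 0.03
```

View pics/a4.png

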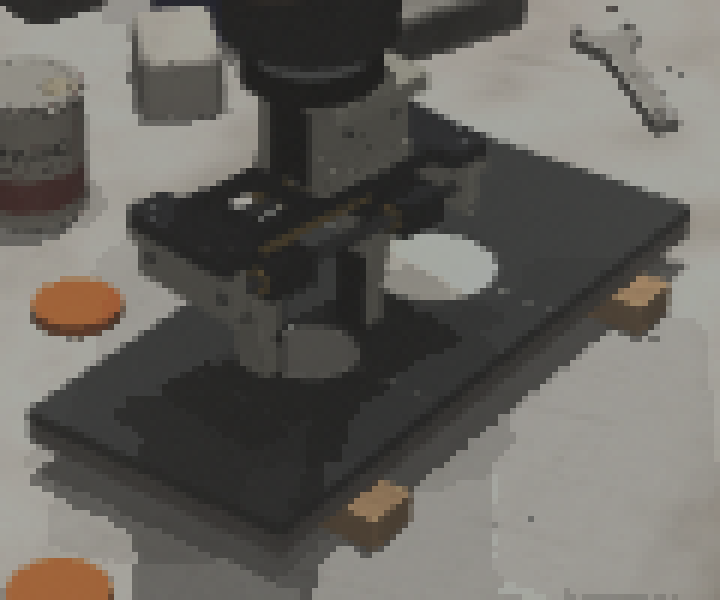

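The large disc lies flush at (440,267). The small disc is in place at (315,352) and looks dropped. I shut the fingers above it and press gently as before.

Call:
{"api": "move_arm", "payload": {
  "deltas": [
    [[0,0,0,0,0,-0.006,0.058],[0,0,0,0,0,-0.012,0.058],[0,0,0,0,0,-0.012,0.03],[0,0,0,0,0,-0.012,0],[0,0,0,0,0,-0.012,0],[0,0,0,0,0,-0.012,0],[0,0,0,0,0,-0.012,0],[0,0,0,0,0,-0.012,0],[0,0,0,0,0,-0.009,0],[0,0,0,0,0,-0.005,0],[0,0,0,0,0,-0.001,0],[0,0,0,0,0,-0.001,0]]
  ]
}}

```text
t: 10.95
eef_pos: [0.5488, 0.0173, 0.0432]
ee_rot: [-3.141, -0.001, 2.78]
force: [-0.4, -0.3, 0.4]
width: 0.0017
```

Call:
{"api": "move_arm", "payload": {
  "deltas": [
    [[0,0,0,0,0,0.001,0],[0,0,0,0,0,0.002,0],[0,0,0,0,0,0.003,0],[0,0,0,0,0,0.004,0],[0,0,0,0,0,0.0045,0],[0,0,0,0,0,0.0045,0],[0,0,0,0,0,0.0045,0]]
  ]
}}

```text
t: 11.53
eef_pos: [0.5496, 0.0175, 0.0403]
ee_rot: [3.141, 0.0, 2.78]
force: [-2.0, 0.3, 4.7]
width: 0.0007
```

Contact at z = 40.3 mm, so it is home. I retreat and check.

Call:
{"api": "move_arm", "payload": {
  "deltas": [
    [[0,0,0,0,0,-0.02,0],[0,0,0,0,0,-0.05,0],[0,0,0,0,0,-0.085,0],[0,0,0,0,-0.02,-0.11,0],[0,0,0,0,-0.055,-0.12,0],[0,0,0,0,-0.095,-0.13,0],[0,0,0,0,-0.135,-0.13,0],[0,0,0,0,-0.175,-0.13,0],[0,0,0,0,-0.215,-0.13,0],[0,0,0,0,-0.25,-0.13,0],[0,0,0,0,-0.285,-0.13,0],[0,0,0,0,-0.32,-0.13,0]]
  ]
}}

```text
t: 12.53
eef_pos: [0.4355, -0.2833, 0.17]
ee_rot: [3.141, 0.001, 2.78]
force: [0.4, 0.1, -1.0]
width: 0.0007
```

Call:
{"api": "move_arm", "payload": {
  "deltas": [
    [[0,0,0,0,-0.03,0,0],[0,0,0,0,-0.06,0,0],[0,0,0,0,-0.09,0,0],[0,0,0,0,-0.12,0,0],[0,0,0,0,-0.15,0,0],[0,0,0,0,-0.17,0,0],[0,0,0,0,-0.18,0,0],[0,0,0,0,-0.18,0,0]]
  ]
}}

```text
t: 13.2
eef_pos: [0.3718, -0.4517, 0.1694]
ee_rot: [3.142, -0.001, 2.778]
force: [0.3, 0.3, -0.2]
width: 0.0003
```

```bash
python3 -c "
from h import *
go(.5,-.4,.2)
a=grab('top')['frame'];b=grab('side')['frame']
g=cv2.imread('pics/top0.png')
a1=cv2.resize(a[170:275,195:345],None,fx=5,fy=5,interpolation=cv2.INTER_CUBIC)
cv2.imwrite('pics/e1.png',a1)
cv2.imwrite('pics/e2.png',np.hstack([cv2.resize(b[140:240,220:340],None,fx=4,fy=4),cv2.resize(a[::1],(320,240))[:,:].copy() if 0 else cv2.copyMakeBorder(cv2.resize(a,(320,240)),0,160,0,0,0)]))"
```

```text
t 13.2 pos [ 0.3718 -0.4517  0.1694] rpy [ 1.8000e+02 -4.0000e-02  1.5917e+02] F [ 0.27  0.31 -0.15] w 0.0003
shift [-0.1014  0.0939 -0.0307] turn z 0
```

View pics/e1.png

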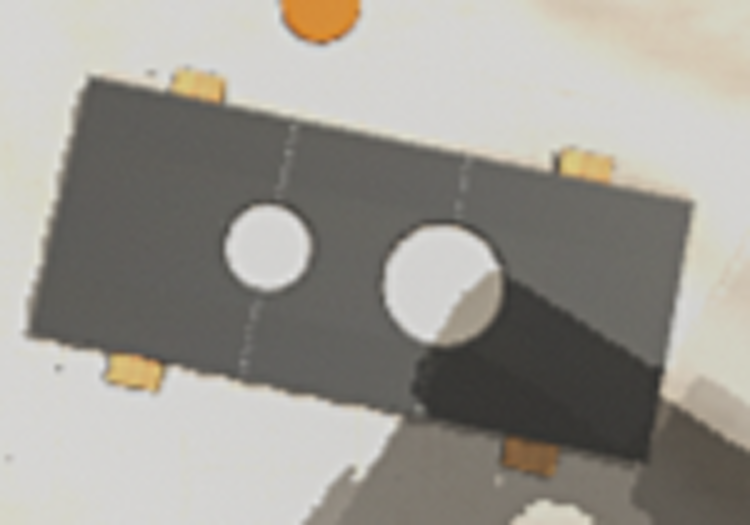

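View pics/e2.png

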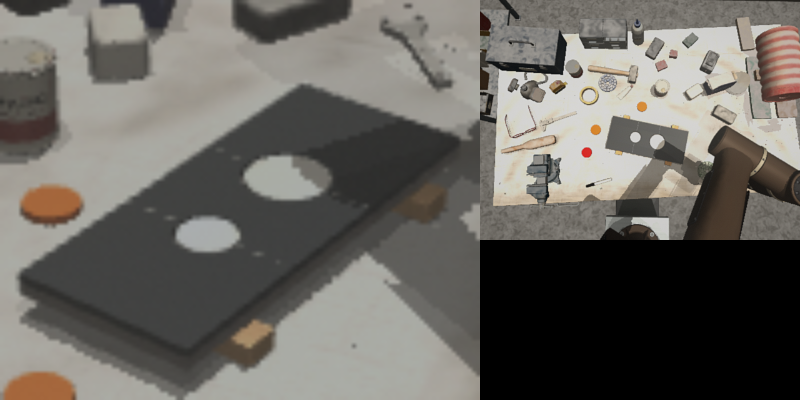

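Both discs lie flush in their own recesses, the small one at (268,248) and the large one at (443,285) in the top crop. No raised rims show in the side view, and the bystanders look unmoved.

```bash
python3 -c "
from h import *
print(arm.job_done())"
```

```text
the job is handed in; nothing more can be done
None
```

Both discs are home in their own recesses, and I handed the job in at about 13 s with the arm clear. I held each disc lightly at its rim (3 N), slid it along the face to its recess and let go there. I did the large one first, and the small one's path never crossed the large recess.

- **Seating:** each disc dropped in when released. I then pressed it gently in the middle with shut fingertips, 15 N on the large and 5 N on the small. Both presses met the disc at z = 40.3 mm, level with the panel's 40 mm face.
- **Last pictures:** the top and side views show both discs flush and centred, with no raised rim.
- **Bystanders:** the tin, tube, caliper and spanner looked unmoved, but I judged that by eye and did not measure it.
- **Disagreement on the way:** the first approach to the large disc stopped about 6 mm short. I corrected it before touching anything.

No check failed.

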